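# Load a specimen carrier and hold a probe on its marked spot

## Robot

A 7-joint arm with a two-finger parallel gripper is mounted at the origin on a cart in front of the work surface, level with it; the furniture and walls round the work are solid. World frame = base frame: x ahead of the robot, y to its left, z up, the work surface at z = 0. Lengths are in m, angles in rad, forces in N, time in s.
With the tool pointing down it reaches from about 0.425 to 0.925 m from the base axis. Payload 6.8 kg.
Tool frame: the origin (TCP) lies at the very end of the fingers, on their centre line; the grasp point (between the pads) lies 19 mm behind it; z points along the fingers, y is the line along which they close (so a half turn about z gives the same grasp; the last joint's range is limited). The gripper opens to 85 mm and grips with 20 to 120 N. Pads are 22 mm wide; open, the fingers measure 114 mm over their backs; the gripper's body (76 mm by 85 mm) begins 54 mm behind the grasp point. The pads swing forward as they close: fully open they stand 13 mm farther back than shut.
Start: joints at [1.207, 0.477, 0.022, 1.555, -0.011, 1.109, -0.083], TCP at [0.171, -0.653, 0.231] pointing down, gripper open.
Joint ranges: [-2.96, 2.96], [-0.34, 2.1], [-1.41, 1.46], [0.24, 2.44], [-1.37, 4.51], [0.17, 1.92], [-2.96, 2.96]. Speed limits (rad/s): [2.39, 2.39, 3.14, 3.14, 3.14, 3.14, 3.14].

## Interface

Orientations are given as a unit quaternion [w, x, y, z].
In Python, from station import monitor, eyes, bot gives the robot as it stands.
- The arm moves only by the shell command python3 -m creep 'ROWS' [FORCE]. ROWS is a JSON list of rows, 1 to 20 of them, each of 5 numbers: dx, dy, dz in m, then a turn about the tool's z in rad, then the opening from 0.0 (shut) to 1.0 (fully open); each row shifts and turns the commanded pose from where the row before left it, along the tool's axes as they then stand; what a row does not reach is not made up. A row lasts 1/10 s, in which the tool goes at most 0.05 m and 0.15 rad, less where a joint would pass 70% of its speed; a pose out of reach is approached as far as the arm can. The fingers move at their own pace and stop on an object; FORCE is the grip in N (left out, the last holds). Time passes only in rows, so rows that do not move let the fingers close. It prints the time, the measured TCP pose, the force, the opening and the grip force at its end.
- monitor.get_obs(): the state, without advancing time (a new reading comes with each control period).
- eyes.read_camera(name): name is "side" or "top" or "wrist"; returns the picture (400x640x3 uint8, blue, green, red); there is no depth.
- eyes.camera_info(name): a dict with "vertical_fov" (degrees; the focal length in pixels is half the picture's height over the tangent of half this angle, whatever the lens; pixels are square), "cx", "cy" (the principal point, pixels), "view" (4x4, takes a point from world to camera coordinates); the wrist camera has in their place "hand_eye" (4x4, takes a point from camera to tool coordinates, whose origin is the TCP and whose axes are the flange's). Camera axes: x right, y up, looking along -z (the intrinsics and any distortion apply to the point x, -y, -z); pixel columns grow to the right and rows downward; lengths in m; the calibration is good to about 2 mm. A picture is of the moment at which its call begins: read the wrist's pose just before it. camera_info takes no time and is no camera call.
- bot.hand_in(): hands the job in; it is judged then, once.
The state is a dict: "t": time; "q": joint angles; "joint_vel": joint speeds; "joint_torque": joint torques, N m; "eef_pos": TCP position; "tool_rot": TCP orientation; "contact_force": force on the tool from outside, world axes, zero at the start; "torque": the same for the moment, N m; "gripper_width": opening from 0.0 (shut) to 1.0 (fully open); "grasp_force": force on a finger pad.
Only numpy, scipy, OpenCV 4.12 (cv2) and the standard library are available. Lean on these libraries where they do the work, as an engineer would, in place of code of your own. Each camera call takes 0.05 s, during which the arm holds its last target. There are 200 camera calls.

## Task

Slide the carrier - the flat steel slab with the sloping specimen block on it - into the lipped slot of the rack, going in at the open end with the high end of the slope leading, until it is fully home against the end stop, and let go of it. Then take the hand probe from its stand and set its sprung tip inside the ring marked on the sloping face, with the probe square to that sloping face, pressing gently until the tip is pushed about half-way in. Finish like that: still holding the probe on the spot in the gripper, with nothing else on the worktop disturbed.

Things in the scene. Friction and masses are not known exactly. Their poses are not given: they have to be found in the camera images.
- rack: Fixed slotted rack, 135 x 125 mm, 21 mm high: grey floor plate, two aluminium side rails with lips, end stop. Origin: on the table under the middle of the home place; x runs along the slot from the mouth (towards the robot) to the stop, z up. Slot floor 8 mm above the origin; the carrier is home with its origin 8 mm straight above the rack's and its axes along the rack's.
- rack_mouth (a point): Middle of the slot's mouth, on its floor, 45 mm before the rack's origin (stop face 45 mm behind it). Slot 93 mm wide between the rails, 9 mm high under the lips; lips 4 mm thick, 78 mm clear between them. In front the floor runs on 35 mm as an apron, and two flared cheeks, about 20 mm long, widen the entry to about 107 mm.
- carrier: Loose steel slab 90 x 90 x 7 mm, 0.25 kg, lying flat, with an aluminium wedge block fixed on its middle. Origin: centre of its underside; z up, x from the low to the high end of the slope. The block is 30 mm wide (y) with upright sides to grasp, 46 mm long (x -23 to +23 mm); its top slopes up at 20 degrees towards +x, from z = 24 mm to z = 41 mm.
- carrier_front (a point): Middle of the slab's leading (+x) edge, 45 mm from the carrier's origin and 3.5 mm above its underside.
- spot (a point): Centre of the dark ring (16 mm across) on the sloping face, 32.4 mm above the carrier's underside at its middle; z of this frame points square out of the sloping face (20 degrees from the slab's z, leaning towards the carrier's -x), x up the slope.
- stand: Fixed grey block, 70 x 70 x 50 mm high, with an upright 20 mm hole right through its middle, in which the probe's nose hangs. Origin: centre of its underside, z up.
- probe: Loose hand probe, 121 mm long, 0.12 kg, standing tip down in the stand. Origin: centre of the underside of its collar (36 mm across, 6 mm thick) that rests on the stand; z from tip to tail. Square handle 22 x 22 mm, faces square to x and y, z = 6 to 78 mm, 3 mm button on top; round nose, 16 mm across, down to z = -28 mm, then the 6 mm sprung tip to z = -40 mm when free.
- probe_tip (a joint): How far the sprung tip is pushed into the nose: 0 free, 0.012 m fully in. The spring pushes back with about 0.9 N at the start and 4.5 N fully in (300 N/m).
- probe_point (a point): The round end (3 mm radius) of the probe's tip, moving with it.
- plunger: Bystander: steel die plunger, 43 mm across, 60 mm high; origin under its centre.
- vial: Bystander: snap-cap vial, 22 mm across, 54 mm high, behind the rack to the left; origin under its centre.
- jar: Bystander: screw-cap jar, 48 mm across, 66 mm high; origin under its centre.
- clock: Bystander: bench timer 58 x 66 mm, 20 mm high; origin under its centre.
- pellet: Bystander: round flanged sample pellet, 50 mm across, 13 mm high; origin under its centre.
- vial_b: Bystander: a second snap-cap vial, 22 mm across, 54 mm high, near the front right corner; origin under its centre.
Things that resemble listed ones, but are neither listed nor needed, are in the scene too. Leave any blue or pink look-alike of the probe alone.

How it is judged:
On the way:
1. the carrier is fully home in the slot of the rack, slope rising towards the stop, and let go (x of carrier_front in the frame of rack above 0.042 m and y of carrier_front in the frame of rack between -0.004 and 0.004 m and z of carrier in the frame of rack between 0.005 and 0.0115 m and angle between the x axis of carrier and the x axis of rack, either way round below 0.06 rad and contact force between each of the arm, the fingers and carrier below 0.2 N), for 0.3 s.
At the end, for the whole second after the job is handed in: Carrier in the slot within 3 mm of the stop, not touched by the robot. Probe held in the gripper, at rest, touching nothing but the specimen: tip within 7.5 mm of the ring's centre, axis within 7 degrees of square to the slope, tip pushed in 2.5 to 9.8 mm, force 0.8 to 7 N (all of step 1 and distance between probe_point and spot below 0.0075 m and angle between the z axis of probe and the z axis of spot, either way round below 0.12 rad and value of joint probe_tip between 0.0025 and 0.0098 m and contact force between probe and carrier between 0.8 and 7 N and contact force between the fingers and probe above 1 N and contact force between probe and stand below 0.1 N and contact force between probe and rack below 0.1 N and linear speed of each of probe, carrier below 0.01 m/s and angular speed of probe below 0.1 rad/s); the arm keeps its last pose, push and grip.
It fails at once if the probe was pressed hard on the carrier (over 12 N) (contact force between probe and carrier above 12 N).
It fails at once if a bystander was disturbed (moved over 20 mm) (distance of any of plunger, vial, jar, clock, pellet, vial_b from where it was at the start of the episode above 0.02 m).
It also fails if it takes over 51 s, if anything falls off the work surface, if the arm or the gripper's body presses on something with over 40 N, if the wrist force passes 120 N, or if a joint passes its speed limit or range.

## Working session

There is one attempt and no reset: what is moved stays moved. The work goes in short steps, Python scripts to look and compute and a shell command to move; the robot and the scene stay as the last step left them, time stands still between calls to the robot, and variables do not carry over. Pictures are saved under pics/ and viewed, at most 10 in all, crops included, and the job is handed in when it is done.

```bash
ls; mkdir -p pics; python3 - <<'E'
from station import monitor, eyes, bot
import cv2, numpy as np
np.set_printoptions(precision=4,suppress=True)
o=monitor.get_obs()
for k in o: print(k,o[k])
for n in ["side","top","wrist"]:
    print(n,eyes.camera_info(n))
    cv2.imwrite(f"pics/{n}0.png",eyes.read_camera(n))
E
```

```text
pics
t 0.0
q [ 1.2069  0.4778  0.0224  1.5564 -0.0115  1.1093 -0.0831]
joint_vel [-0.0005  0.0008 -0.0028  0.0006 -0.0002 -0.001   0.0002]
joint_torque [ -0.0006 -59.6458   1.6078 -28.1199   0.0125   0.0095   0.    ]
eef_pos [ 0.1706 -0.6525  0.2303]
tool_rot [-0.0009  0.9918  0.1275 -0.0002]
contact_force [-0.0695 -0.213  -0.4069]
torque [-0.0038 -0.0303 -0.029 ]
grasp_force 0.0
gripper_width 1.0038400732765869
side {'vertical_fov': 43.66611539652844, 'cx': 326.23048509296393, 'cy': 196.76034334026133, 'view': array([[ 0.9951, -0.0987,  0.0011, -0.5453],
       [ 0.0583,  0.5969,  0.8002, -0.0997],
       [-0.0797, -0.7962,  0.5998, -1.1832],
       [ 0.    ,  0.    ,  0.    ,  1.    ]])}
top {'vertical_fov': 56.47289200918194, 'cx': 323.4754982319318, 'cy': 195.53832533669166, 'view': array([[-0.0357, -0.9994, -0.0045,  0.0193],
       [ 0.9676, -0.0357,  0.2501, -0.5467],
       [-0.2501,  0.0046,  0.9682, -0.7849],
       [ 0.    ,  0.    ,  0.    ,  1.    ]])}
wrist {'vertical_fov': 61.09008554680458, 'cx': 318.5932512171342, 'cy': 199.60907213120524, 'hand_eye': array([[-0.0005,  0.9601,  0.2797,  0.0718],
       [ 1.    ,  0.0005,  0.    ,  0.    ],
       [-0.0001,  0.2797, -0.9601, -0.1435],
       [ 0.    ,  0.    ,  0.    ,  1.    ]])}
```

View pics/top0.png

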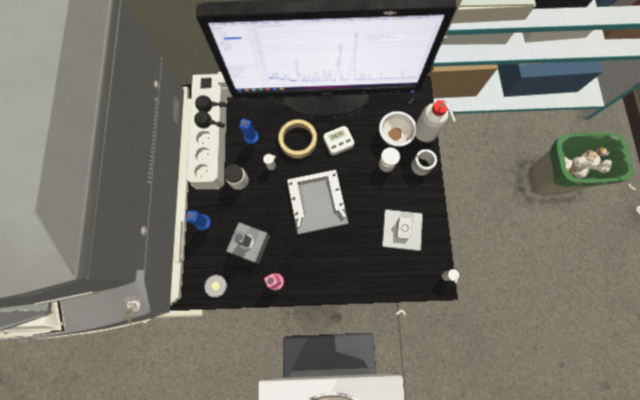

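View pics/side0.png

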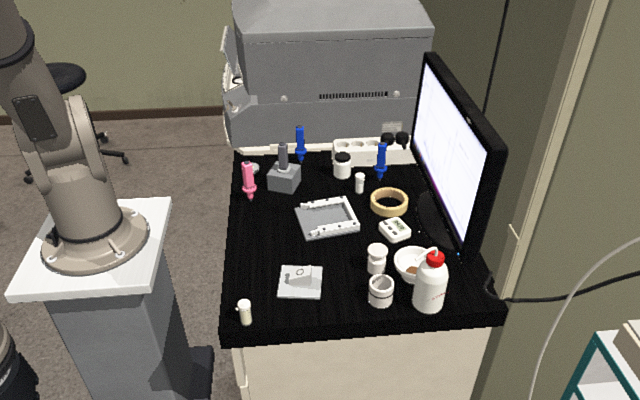

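The top view shows the carrier near (403,230), the rack (317,203) and the stand with the grey probe (247,243). In the side view they are at (300,280), (328,217) and (284,170). I'll zoom in for accurate corners.

```bash
python3 - <<'E'
import cv2
t=cv2.imread("pics/top0.png");s=cv2.imread("pics/side0.png")
cv2.imwrite("pics/topz.png",cv2.resize(t[165:270,220:430],None,fx=3.8,fy=3.8,interpolation=cv2.INTER_CUBIC))
cv2.imwrite("pics/sidez.png",cv2.resize(s[130:305,260:375],None,fx=3.4,fy=3.4,interpolation=cv2.INTER_CUBIC))
E
```

```text
(no output)
```

View pics/topz.png

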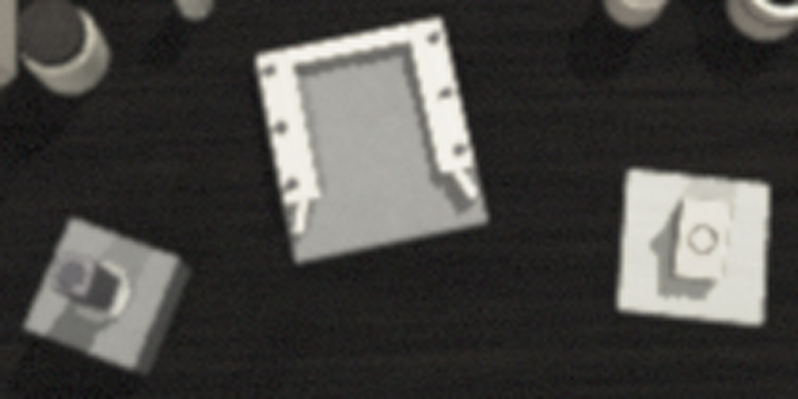

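View pics/sidez.png

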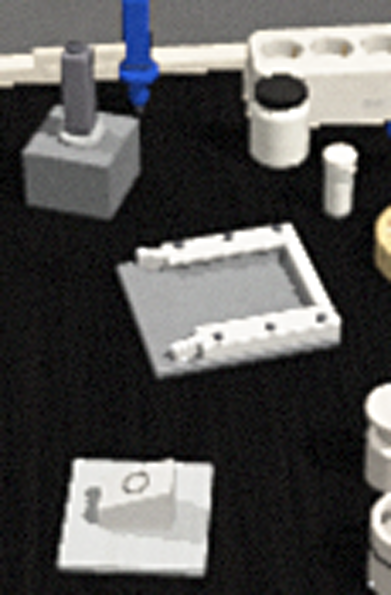

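The zooms show the slab corners, the ring at topz (703,239) and sidez (136,482), and the slope's high end towards +x. The rack corners and the stand top corners are also clear.

```bash
cat > h.py <<'E'
from station import monitor, eyes, bot
import cv2, numpy as np
from scipy.spatial.transform import Rotation as R
np.set_printoptions(precision=4,suppress=True)
def pose():
    o=monitor.get_obs(); T=np.eye(4); q=o["tool_rot"]
    T[:3,:3]=R.from_quat([q[1],q[2],q[3],q[0]]).as_matrix(); T[:3,3]=o["eef_pos"]; return T
def ray(n,p,T=None):
    c=eyes.camera_info(n); f=200/np.tan(np.radians(c["vertical_fov"]/2))
    M=np.linalg.inv(c["view"]) if T is None else T@c["hand_eye"]
    d=M[:3,:3]@np.array([(p[0]-c["cx"])/f,-(p[1]-c["cy"])/f,-1]); return M[:3,3],d/np.linalg.norm(d)
def plane(n,p,z,T=None):
    o,d=ray(n,p,T); return o+d*(z-o[2])/d[2]
def tri(rs):
    A=sum(np.eye(3)-np.outer(d,d) for o,d in rs); b=sum((np.eye(3)-np.outer(d,d))@o for o,d in rs)
    x=np.linalg.solve(A,b); return x,[np.linalg.norm(np.cross(x-o,d)) for o,d in rs]
def snap(n,name):
    T=pose(); im=eyes.read_camera(n); cv2.imwrite(f"pics/{name}.png",im); np.save(f"pics/{name}.npy",T); return im
E
python3 - <<'E'
from h import *
tz=lambda x,y:((x+.5)/3.8-.5+220,(y+.5)/3.8-.5+165)
sz=lambda x,y:((x+.5)/3.4-.5+260,(y+.5)/3.4-.5+130)
def both(lab,a,b): 
    x,e=tri([ray("top",tz(*a)),ray("side",sz(*b))]); print(lab,x,np.array(e)); return x
# slab: order far-left(+x,+y), far-right(+x,-y), near-right, near-left
S=[both("slab",a,b) for a,b in zip([(628,168),(770,184),(764,325),(617,311)],[(214,463),(207,575),(58,570),(75,460)])]
print("mean",np.mean(S,0),"sides",[np.linalg.norm(S[i]-S[i-1]) for i in range(4)])
P=np.array([plane("top",tz(*a),.007) for a in [(628,168),(770,184),(764,325),(617,311)]]);d=P[0]+P[1]-P[2]-P[3]
print("top z=7",P.mean(0),np.arctan2(d[1],d[0]))
P=np.array([plane("side",sz(*a),.007) for a in [(214,463),(207,575),(58,570),(75,460)]]);d=P[0]+P[1]-P[2]-P[3]
print("side z=7",P.mean(0),np.arctan2(d[1],d[0]))
both("ring",(703,239),(136,482))
K=[both("rack",a,b) for a,b in zip([(256,57),(442,17),(487,220),(297,263)],[(292,224),(341,322),(160,376),(119,266)])]
for d in (K[0]-K[3],K[1]-K[2]): print(np.linalg.norm(d),np.arctan2(d[1],d[0]))
for d in (K[0]-K[1],K[3]-K[2]): print(np.linalg.norm(d),np.arctan2(-d[0],d[1]))
for i,(a,z) in enumerate(zip([(256,57),(442,17),(487,220),(297,263)],(.021,.021,.008,.008))): print("rtop",plane("top",tz(*a),z),"rside",plane("side",sz(*[(292,224),(341,322),(160,376),(119,266)][i]),z))
G=[both("stand",a,b) for a,b in zip([(75,217),(190,265),(143,372),(25,327)],[(140,122),(108,157),(25,147),(60,100)])]
print(np.mean(G,0)); 
for i in range(4): d=G[i]-G[i-1]; print(np.linalg.norm(d),np.degrees(np.arctan2(d[1],d[0])))
both("probe top",(74,270),(76,43))
E
```

```text
slab [ 0.5246 -0.1495  0.0073] [0.0005 0.0005]
slab [ 0.5116 -0.2406  0.0035] [0.0006 0.0006]
slab [ 0.4217 -0.2276  0.0034] [0.0006 0.0006]
slab [ 0.4342 -0.1359  0.0051] [0.0011 0.0011]
mean [ 0.473  -0.1884  0.0048] sides [np.float64(0.0914282735086102), np.float64(0.0920489007767204), np.float64(0.09082513114977167), np.float64(0.09262570258750992)]
top z=7 [ 0.472  -0.1879  0.007 ] -0.14739782523333952
side z=7 [ 0.4737 -0.1902  0.007 ] -0.13493346208813103
ring [ 0.4726 -0.1877  0.0336] [0.0005 0.0005]
rack [0.6054 0.0877 0.0184] [0.0014 0.0014]
rack [ 0.6255 -0.034   0.022 ] [0.0001 0.0001]
rack [ 0.4952 -0.0575  0.0032] [0.0009 0.0009]
rack [0.4721 0.0645 0.0063] [0.0016 0.0016]
0.13587116438010532 0.17258767904278638
0.1337833407891072 0.17810178538201504
0.12341775359734003 0.16355221361670394
0.12414115535754158 0.18676874218259118
rtop [0.6032 0.0873 0.021 ] rside [0.6063 0.085  0.021 ]
rtop [ 0.6259 -0.034   0.021 ] rside [ 0.6257 -0.0328  0.021 ]
rtop [ 0.4934 -0.0572  0.008 ] rside [ 0.4958 -0.0625  0.008 ]
rtop [0.4703 0.0642 0.008 ] rside [0.4737 0.0628 0.008 ]
stand [0.4978 0.1963 0.0473] [0.0005 0.0005]
stand [0.4666 0.1242 0.0639] [0.0039 0.0039]
stand [0.4047 0.1524 0.0585] [0.0031 0.0031]
stand [0.4333 0.2232 0.0544] [0.0025 0.0025]
[0.4506 0.174  0.056 ]
0.0702612398113557 -22.678323083056604
0.08026824749927845 -113.3803965912315
0.0682610985331958 155.54500943738054
0.07654008057796874 68.01760733562591
probe top [0.4514 0.1764 0.1345] [0. 0.]
```

The measured points fit the stated sizes: slab 91 mm, top at about 6 mm; ring at 33.6 mm; rack 135×124 mm; probe top at 134 mm. The carrier is at (0.473, −0.189), yaw −0.14, and the rack origin is about (0.561, 0.017), yaw 0.175. Next I move above the carrier.

```bash
cat >> h.py <<'E'
def go(x,y,z,yaw):
    T=pose(); y0=np.arctan2(T[1,0],T[0,0]); d=(yaw-y0+np.pi/2)%np.pi-np.pi/2
    print("at",T[:3,3],"yaw",round(y0,4),"-> tool d",T[:3,:3].T@(np.array([x,y,z])-T[:3,3]),"turn",round(-d,4))
E
python3 -c "
from h import *
go(.473,-.189,.15,-.14)"
```

```text
at [ 0.1707 -0.6526  0.2305] yaw 0.2559 -> tool d [ 0.4098 -0.3719  0.081 ] turn 0.3959
```

```bash
python3 -m creep '[[0.034,-0.031,0.0067,0,1],[0.034,-0.031,0.0067,0,1],[0.034,-0.031,0.0067,0,1],[0.034,-0.031,0.0067,0,1],[0.034,-0.031,0.0067,0,1],[0.034,-0.031,0.0067,0,1],[0.034,-0.031,0.0067,0,1],[0.034,-0.031,0.0067,0,1],[0.034,-0.031,0.0067,0,1],[0.034,-0.031,0.0067,0,1],[0.034,-0.031,0.0067,0,1],[0.034,-0.031,0.0067,0,1],[0,0,0,0.132,1],[0,0,0,0.132,1],[0,0,0,0.132,1],[0,0,0,0,1]]' 40
python3 -c "
from h import *
go(.473,-.189,.15,-.14); snap('wrist','w1')"
```

```text
t: 1.75
eef_pos: [0.4713, -0.1897, 0.1507]
tool_rot: [0.0, 0.998, -0.07, -0.0]
contact_force: [0.3, 0.8, -0.0]
gripper_width: 0.997
grasp_force: 0.0
at [ 0.4713 -0.1897  0.1507] yaw -0.141 -> tool d [ 0.0016 -0.001   0.0007] turn -0.001
```

View pics/w1.png

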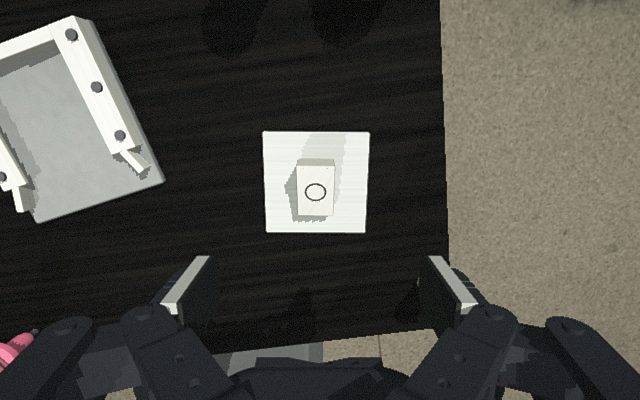

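The wrist view shows the slab corners at (263,132), (369,132), (366,233) and (266,232), the ring at (315.5,192), and part of the rack at left.

```bash
python3 -c "
from h import *
T=np.load('pics/w1.npy')
P=np.array([plane('wrist',p,.007,T) for p in [(263,132),(369,132),(366,233),(266,232)]]);print(P,P.mean(0))
d=P[0]+P[1]-P[2]-P[3];e=P[0]+P[3]-P[1]-P[2];print(np.arctan2(d[1],d[0]),np.arctan2(-e[0],e[1]))
print('ring',plane('wrist',(315.5,192),.0324,T))
c=plane('wrist',(315.5,192),.0324,T)
tz=lambda x,y:((x+.5)/3.8-.5+220,(y+.5)/3.8-.5+165)
print(tri([ray('wrist',(315.5,192),T),ray('top',tz(703,239))]))
print('rack: apron corners z8',[plane('wrist',p,.008,T) for p in [(163,183),(37,222)]],'rail back right z21',plane('wrist',(78,16),.021,T))
go(c[0],c[1],.013,-.14)
"
```

```text
[[ 0.5241 -0.1502  0.007 ]
 [ 0.5116 -0.2377  0.007 ]
 [ 0.422  -0.226   0.007 ]
 [ 0.4358 -0.1362  0.007 ]] [ 0.4734 -0.1875  0.007 ]
-0.14346198970375498 -0.14705083819387826
ring [ 0.4734 -0.1873  0.0324]
(array([ 0.4728, -0.1877,  0.0313]), [np.float64(0.0005878973162949401), np.float64(0.000587897316294933)])
rack: apron corners z8 [array([ 0.4936, -0.0564,  0.008 ]), array([0.4746, 0.0651, 0.008 ])] rail back right z21 [ 0.6254 -0.0353  0.021 ]
at [ 0.4713 -0.1898  0.1508] yaw -0.1372 -> tool d [ 0.0017 -0.0028  0.1378] turn 0.0028
```

```bash
python3 -m creep '[[0.0018,-0.0024,0.035,0.005,1],[0,0,0.035,0,1],[0,0,0.035,0,1],[0,0,0.025,0,1],[0,0,0.0103,0,1],[0,0,0,0,0.1],[0,0,0,0,0.1],[0,0,0,0,0.1],[0,0,0,0,0.1],[0,0,0,0,0.1],[0,0,0,0,0.1],[0,0,0,0,0.1]]' 40
```

```text
t: 3.0
eef_pos: [0.4746, -0.1882, 0.012]
tool_rot: [0.0, 0.997, -0.073, 0.001]
contact_force: [-0.2, -0.8, 7.4]
gripper_width: 0.347
grasp_force: 40.8
```

```bash
python3 -m creep '[[0,0,-0.01,0,0.1],[0,0,-0.02,0,0.1],[0,0,-0.01,0,0.1],[0,0,0,0,0.1]]' 60; python3 -c "
from h import *
go(.4547,-.0012,.052,.175)"
```

```text
t: 3.4
eef_pos: [0.4746, -0.1882, 0.0522]
tool_rot: [0.0, 0.997, -0.073, 0.002]
contact_force: [0.5, -0.4, -2.8]
gripper_width: 0.333
grasp_force: 61.0
at [ 0.4746 -0.1882  0.0522] yaw -0.1453 -> tool d [-0.0467 -0.1821  0.    ] turn -0.3203
```

```bash
python3 -m creep '[[-0.0078,-0.0303,0,0,0.1],[-0.0078,-0.0303,0,0,0.1],[-0.0078,-0.0303,0,0,0.1],[-0.0078,-0.0303,0,0,0.1],[-0.0078,-0.0303,0,0,0.1],[-0.0078,-0.0303,0,0,0.1],[0,0,0,-0.107,0.1],[0,0,0,-0.107,0.1],[0,0,0,-0.107,0.1],[0,0,0,0,0.1]]'; python3 -c "
from h import *
go(.4547,-.0012,.052,.175); snap('wrist','w2')"
```

```text
t: 4.4
eef_pos: [0.4531, -0.0012, 0.0501]
tool_rot: [-0.0, 0.996, 0.088, -0.0]
contact_force: [0.6, -0.4, -1.5]
gripper_width: 0.338
grasp_force: 61.0
at [ 0.4531 -0.0012  0.0501] yaw 0.1768 -> tool d [ 0.0016  0.0003 -0.0019] turn 0.0018
```

View pics/w2.png

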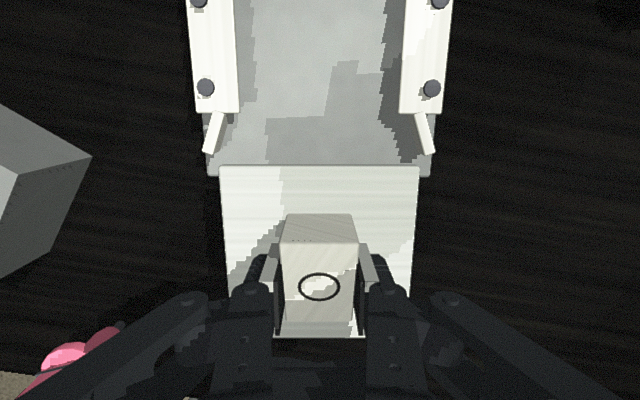

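The slab front edge runs from (219,166) to (419,166), the apron corners are at (208,175) and (431,175), and the rail lip inner edges end at (239,113) and (400,113). The slab is nearly centred on the slot.

```bash
python3 -c "
from h import *
T=np.load('pics/w2.npy'); I=np.linalg.inv(T)
def f(p,z): return (I@np.append(plane('wrist',p,z,T),1))[:3]
print('slab',f((219,166),.045),f((419,166),.045))
print('apron',f((208,175),.008),f((431,175),.008))
print('lips in',f((239,113),.021),f((400,113),.021),'far',f((235,0),.021),f((405,0),.021))
print('rail out',f((194,113),.021),f((448,113),.021),f((186,0),.021),f((453,0),.021))
"
```

```text
slab [ 0.044  -0.0443  0.0051] [0.044  0.0445 0.0051]
apron [ 0.032  -0.0619  0.0421] [0.032  0.0627 0.0421]
lips in [ 0.0661 -0.0393  0.0291] [0.066  0.0401 0.0291] far [ 0.1156 -0.0379  0.0291] [0.1156 0.0391 0.029 ]
rail out [ 0.0661 -0.0616  0.0291] [0.066  0.0638 0.0291] [ 0.1157 -0.06    0.0291] [0.1156 0.0608 0.029 ]
```

```bash
python3 -m creep '[[0,0.0005,0.015,0,0.1],[0,0,0.012,0,0.1],[0,0,0.002,0,0.1],[0,0,0,0,0.1]]'; python3 -c "
from h import *
go(.4547,-.0012,.0205,.175)"
```

```text
t: 4.85
eef_pos: [0.4531, -0.0016, 0.0211]
tool_rot: [0.0, 0.996, 0.087, -0.001]
contact_force: [-0.3, -0.0, -2.1]
gripper_width: 0.341
grasp_force: 61.0
at [ 0.4531 -0.0016  0.0211] yaw 0.175 -> tool d [ 0.0017 -0.0002  0.0006] turn 0.0
```

```bash
python3 -m creep '[[0.012,0,0,0,0.1],[0.012,0,0.0003,0,0.1],[0.012,0,0,0,0.1],[0.008,0,0,0,0.1],[0,0,0,0,0.1]]'
```

```text
t: 5.35
eef_pos: [0.499, 0.0066, 0.0216]
tool_rot: [-0.0, 0.996, 0.088, 0.001]
contact_force: [0.2, -0.5, -2.5]
gripper_width: 0.335
grasp_force: 61.0
```

```bash
python3 -m creep '[[0.015,0,0.0008,0,0.1],[0.015,0,0,0,0.1],[0.015,0,0,0,0.1],[0.012,0,0,0,0.1],[0.003,0,0,0,0.1],[0,0,0,0,0.1]]'
```

```text
t: 5.95
eef_pos: [0.5558, 0.0165, 0.0203]
tool_rot: [0.0, 0.996, 0.088, -0.0]
contact_force: [-0.9, -0.1, -1.2]
gripper_width: 0.338
grasp_force: 61.0
```

```bash
python3 -m creep '[[0.003,0,0,0,0.1],[0.003,0,0,0,0.1],[0.001,0,0,0,0.1]]'; python3 -m creep '[[0.001,0,0,0,0.1],[0.001,0,0,0,0.1],[0,0,0,0,0.1]]'
```

```text
t: 6.25
eef_pos: [0.5631, 0.0178, 0.0206]
tool_rot: [0.0, 0.996, 0.088, 0.0]
contact_force: [-0.6, 0.1, -1.5]
gripper_width: 0.335
grasp_force: 61.1
t: 6.55
eef_pos: [0.5631, 0.0178, 0.0203]
tool_rot: [0.0, 0.996, 0.088, -0.002]
contact_force: [-5.5, -1.0, 3.4]
gripper_width: 0.341
grasp_force: 61.8
```

```bash
python3 -m creep '[[0.001,0,0.0005,0,0.1],[0.0005,0,0.0005,0,0.1],[0,0,0,0,0.1]]'; python3 -m creep '[[0,0,0,0,0.48],[0,0,0,0,0.48],[0,0,0,0,0.48],[0,0,-0.02,0,0.48],[0,0,-0.03,0,0.48],[0,0,-0.03,0,0.6],[0,0,-0.03,0,0.8],[0,0,-0.03,0,1],[0,0,0,0,1]]'; python3 -c "
from h import *
snap('wrist','w3')
go(.4514,.1755,.2,-.4)"
```

```text
t: 6.85
eef_pos: [0.563, 0.0178, 0.0201]
tool_rot: [0.001, 0.996, 0.088, -0.003]
contact_force: [-13.8, -1.3, 17.2]
gripper_width: 0.339
grasp_force: 63.7
t: 7.75
eef_pos: [0.5696, 0.0188, 0.1639]
tool_rot: [-0.0, 0.996, 0.088, 0.004]
contact_force: [1.2, -1.0, -0.2]
gripper_width: 1.001
grasp_force: 0.0
at [0.5683 0.0186 0.1618] yaw 0.1756 -> tool d [-0.0874 -0.1749 -0.0388] turn 0.5756
```

View pics/w3.png

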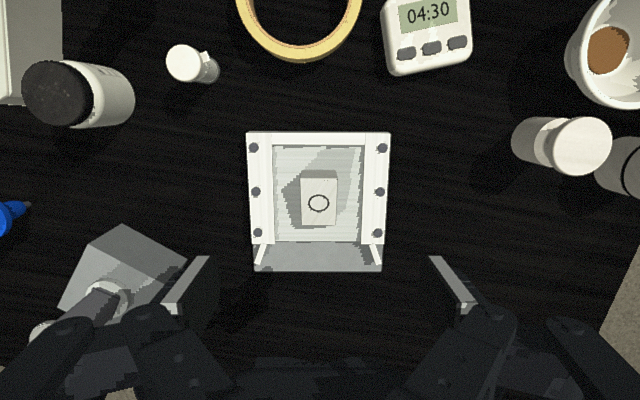

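The carrier sits against the stop inside the rails, with the ring at (318.5,203). Now I go high above the stand to see the probe.

```bash
python3 -m creep '[[0,0,-0.04,0,1],[-0.005,-0.01,-0.04,0,1],[-0.02,-0.04,-0.008,0,1],[-0.02,-0.04,0,0,1],[-0.02,-0.04,0,0,1],[-0.02,-0.04,0,0,1],[0,0,0,0,1],[0,0,0,0,1]]'; python3 -c "
from h import *
T=np.load('pics/w3.npy');print('spot w3',plane('wrist',(318.5,203),.0404,T))
go(.4514,.1755,.25,-.4)
snap('wrist','w4')"
```

```text
t: 8.6
eef_pos: [0.4522, 0.1715, 0.2467]
tool_rot: [0.0, 0.996, 0.089, -0.0]
contact_force: [-0.2, -1.0, 1.0]
gripper_width: 0.997
grasp_force: 0.0
spot w3 [0.5619 0.0175 0.0404]
at [0.4522 0.1715 0.2467] yaw 0.1784 -> tool d [-0.0001 -0.0041 -0.0033] turn 0.5784
```

View pics/w4.png

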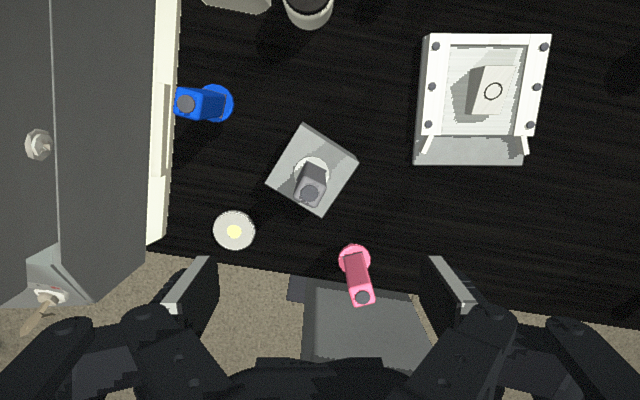

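The stand is at about (312,170) with the grey probe's top near (309,193). The pink look-alike is near (357,275) and the pellet at (233,231). I need the handle's yaw, so I crop.

```bash
python3 -c "
import cv2
w=cv2.imread('pics/w4.png')[115:225,255:365]
cv2.imwrite('pics/w4z.png',cv2.resize(w,None,fx=5,fy=5,interpolation=cv2.INTER_CUBIC))"
```

```text
(no output)
```

View pics/w4z.png

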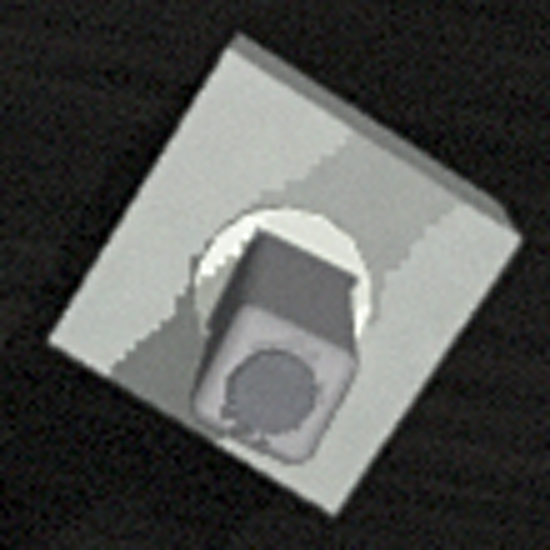

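The crop shows the handle top's corners at about (240,303), (360,355), (305,466) and (190,405), the stand top corners at (236,48), (522,238), (333,516) and (50,342), and the button at (271,390).

```bash
python3 -c "
from h import *
T=np.load('pics/w4.npy'); z5=lambda p:((p[0]+.5)/5-.5+255,(p[1]+.5)/5-.5+115)
H=np.array([plane('wrist',z5(p),.128,T) for p in [(240,303),(360,355),(305,466),(190,405)]])
print('handle',H.mean(0))
for i in range(4): d=H[i]-H[i-1]; print(np.linalg.norm(d),np.arctan2(d[1],d[0]))
d=plane('wrist',z5((355,275)),.056,T)-plane('wrist',z5((260,230)),.056,T); print('base',np.linalg.norm(d),np.arctan2(d[1],d[0]))
G=np.array([plane('wrist',z5(p),.05,T) for p in [(236,48),(522,238),(333,516),(50,342)]])
print('stand',G.mean(0))
for i in range(4): d=G[i]-G[i-1]; print(np.linalg.norm(d),np.arctan2(d[1],d[0]))
tz=lambda x,y:((x+.5)/3.8-.5+220,(y+.5)/3.8-.5+165)
print('button',plane('wrist',z5((271,390)),.131,T),tri([ray('wrist',z5((271,390)),T),ray('top',tz(74,270))]))
print('collar',plane('wrist',z5((283,300)),.055,T))
print('pink',plane('wrist',(363,298),.1,T),plane('wrist',(355,258),.0,T),'spot',plane('wrist',(493,91),.0404,T))
"
```

```text
handle [0.4532 0.1792 0.128 ]
0.018643266895852724 -0.2806360869164349
0.020795338375503073 -1.8114767370693803
0.020532798605689732 2.8762895761028004
0.021119997344854285 1.2401181683487863
base 0.021002553699964687 -1.8402510425231469
stand [0.452  0.1786 0.05  ]
0.07106506185168306 -0.4058884589363536
0.06867301910721278 -1.9733489518754408
0.0707869087834488 2.7500580671386503
0.06969056779481149 1.1722909504455712
button [0.4528 0.1795 0.131 ] (array([0.4521, 0.1787, 0.1271]), [np.float64(0.0007762133094121168), np.float64(0.0007762133094121809)])
collar [0.4511 0.1788 0.055 ]
pink [0.3488 0.1089 0.1   ] [0.3432 0.1051 0.    ] spot [0.5622 0.017  0.0404]
```

The handle is at (0.4525, 0.179) with yaw ≈ −0.275, and its top height agrees with the text. I align above it, then descend.

```bash
python3 -m creep '[[0.0016,-0.0073,0,0,1],[0,0,0,0.113,1],[0,0,0,0.113,1],[0,0,0,0.113,1],[0,0,0,0.114,1],[0,0,0.04,0,1],[0,0,0,0,1],[0,0,0,0,1]]'; python3 -c "
from h import *
go(.4525,.179,.076,-.275)"
```

```text
t: 9.45
eef_pos: [0.4532, 0.1777, 0.2072]
tool_rot: [0.001, 0.99, -0.139, -0.001]
contact_force: [-0.8, 0.1, 0.6]
gripper_width: 0.998
grasp_force: 0.0
at [0.4532 0.1777 0.2072] yaw -0.2781 -> tool d [-0.0007 -0.0012  0.1312] turn -0.0031
```

```bash
python3 -m creep '[[-0.0007,-0.0012,0.04,0,1],[0,0,0.04,0,1],[0,0,0.035,0,1],[0,0,0.016,0,1],[0,0,0,0,1],[0,0,0,0,0],[0,0,0,0,0],[0,0,0,0,0],[0,0,0,0,0],[0,0,0,0,0],[0,0,0,0,0],[0,0,0,0,0],[0,0,0,0,0]]' 25
```

```text
t: 10.75
eef_pos: [0.4535, 0.1799, 0.0773]
tool_rot: [-0.0, 0.99, -0.138, 0.001]
contact_force: [-1.2, -1.5, 7.0]
gripper_width: 0.249
grasp_force: 30.9
```

```bash
python3 -m creep '[[0,0,-0.012,0,0],[0,0,-0.012,0,0],[0,0,0,0,0]]' 25; python3 -m creep '[[-0.004,0,0,0,0],[-0.004,0,0,0,0],[-0.004,0,0,0,0],[0,0,0,0,0]]' 20
```

```text
t: 11.05
eef_pos: [0.454, 0.1803, 0.1024]
tool_rot: [-0.001, 0.99, -0.138, 0.001]
contact_force: [-0.8, 0.2, -1.9]
gripper_width: 0.254
grasp_force: 29.8
t: 11.45
eef_pos: [0.4416, 0.1831, 0.1008]
tool_rot: [-0.0, 0.99, -0.138, 0.001]
contact_force: [3.2, -1.3, 3.5]
gripper_width: 0.255
grasp_force: 30.5
```

```bash
python3 -m creep '[[-0.004,0,0.002,0,0],[-0.004,0,0.002,0,0],[-0.003,0,0,0,0],[-0.003,0,0,0,0],[0,0,0,0,0]]' 20; python3 - <<'E'
from h import *
im=snap('side','s5'); old=cv2.imread('pics/side0.png')
top=snap('top','t5')
# expected handle axis region in side view: print grey-level mask as ascii
c=eyes.camera_info('side'); f=200/np.tan(np.radians(c['vertical_fov']/2))
T=pose(); g=T[:3,3]+np.array([0,0,.019])
v=c['view']@np.append(g,1); print('grasp px',c['cx']+f*v[0]/-v[2],c['cy']+f*v[1]/v[2], 'px/mm',f/-v[2]/1000)
E
```

```text
t: 11.95
eef_pos: [0.4269, 0.1868, 0.0961]
tool_rot: [0.0, 0.99, -0.138, -0.001]
contact_force: [2.6, -1.6, -1.1]
gripper_width: 0.254
grasp_force: 29.6
grasp px 272.85794259626954 147.17723028777198 px/mm 0.3849445733979858
```

```bash
python3 -m creep '[[0,0,0,0,0],[0,0,-0.01,0,0],[0,0,-0.04,0,0],[0,0,-0.04,0,0],[0,0,-0.02,0,0],[0.03,0,0,0,0],[0,0,0,-0.112,0],[0,0,0,-0.112,0],[0,0,0,-0.112,0],[0,0,0,-0.112,0],[0,0,0,0,0],[0,0,0,0,0]]' 80; python3 - <<'E'
from h import *
w=snap('wrist','w6'); s=snap('side','s6'); t=snap('top','t6')
T=pose(); print(T[:3,3],np.arctan2(T[1,0],T[0,0]))
def px(n,p):
    c=eyes.camera_info(n); f=200/np.tan(np.radians(c['vertical_fov']/2)); v=c['view']@np.append(p,1); return int(c['cx']+f*v[0]/-v[2]),int(c['cy']+f*v[1]/v[2])
a=px('side',T[:3,3]); print('side tcp',a)
C=np.zeros((580,800,3),np.uint8)
C[:330,:]=cv2.resize(w[130:295,120:520],(800,330),interpolation=cv2.INTER_CUBIC)
x,y=max(a[0]-40,0),max(a[1]-30,0); C[332:572,:400]=cv2.resize(s[y:y+60,x:x+100],(400,240),interpolation=cv2.INTER_CUBIC); print('side crop',x,y)
b=px('top',T[:3,3]); print('top tcp',b); x,y=b[0]-50,b[1]-30; C[332:572,400:]=cv2.resize(t[y:y+60,x:x+100],(400,240),interpolation=cv2.INTER_CUBIC); print('top crop',x,y)
cv2.imwrite('pics/c6.png',C)
E
```

```text
t: 13.25
eef_pos: [0.4563, 0.1788, 0.2067]
tool_rot: [-0.0, 0.996, 0.084, -0.0]
contact_force: [-0.4, 0.3, -1.7]
gripper_width: 0.249
grasp_force: 79.7
[0.4565 0.1787 0.2066] 0.1692201376149757
side tcp (282, 116)
side crop 242 86
top tcp (229, 227)
top crop 179 197
```

View pics/c6.png

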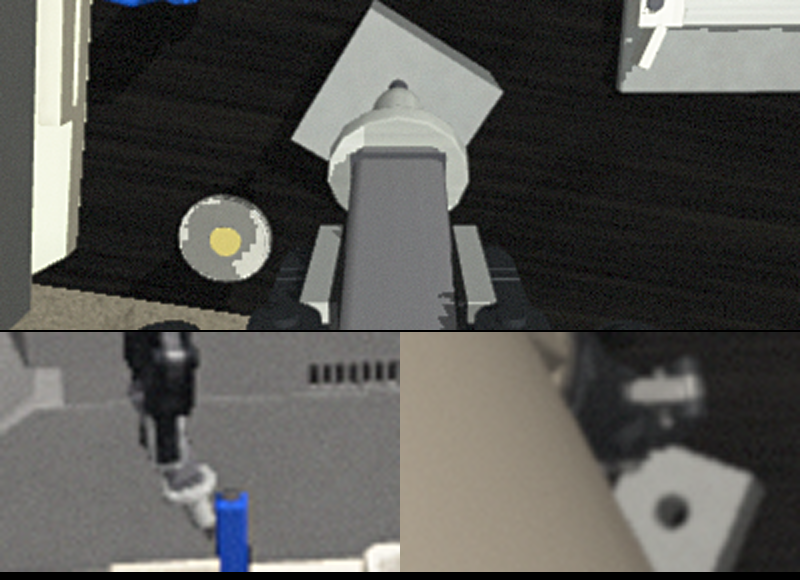

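The tool view shows the probe tilted with its tip forward: tip end at wrist pixel (319,170.5), the handle's front base edge at row 206 and columns 296–342.5. I fit the tilt from these.

```bash
cat > fit.py <<'E'
from h import *
from scipy.optimize import least_squares
c=eyes.camera_info('wrist'); f=200/np.tan(np.radians(c['vertical_fov']/2)); E=np.linalg.inv(c['hand_eye'])
def proj(p):
    v=E@np.append(p,1); return np.array([c['cx']+f*v[0]/-v[2],c['cy']+f*v[1]/v[2]])
def pt(par,l):  # probe local (x,y,z), grasp at local z=zg ; tool frame, tip towards +x
    th,zg,x0,y0=par; a=np.array([-np.sin(th),0,-np.cos(th)]); b=np.array([np.cos(th),0,-np.sin(th)])
    return np.array([x0,y0,-.019])+a*(l[2]-zg)+b*l[0]+np.array([0,l[1],0])
if __name__=="__main__":
    obs=[((0,0,-.0385),(319,171)),((.011,-.011,.006),(296,206.5)),((.011,.011,.006),(342.5,206.5))]
    obs2=[((0,-.018,.003),(284.5,212)),((0,.018,.003),(354,212))]
    def r(p): 
        return np.concatenate([proj(pt(p,l))-o for l,o in obs]+[(proj(pt(p,l))-o)[:1] for l,o in obs2]+[[(p[2])/.0015,(p[1]-.045)/.004]])
    s=least_squares(r,[.3,.045,0,0],x_scale=[.1,.01,.01,.01]); print(np.degrees(s.x[0]),s.x,s.fun)
    print('tip in tool',pt(s.x,(0,0,-.040)))
E
python3 fit.py
```

```text
23.667470955886525 [ 0.4131  0.0431 -0.0014  0.0002] [ 0.0961  0.2647  0.1485 -0.2243 -0.1605 -0.2486 -1.0058  0.9374 -0.9205
 -0.474 ]
tip in tool [0.032  0.0002 0.0571]
```

The fit gives a tilt of about 21–24°, within tolerance. I compute the approach so the tip lies on the ring.

```bash
python3 -c "
from h import *
y=.175;u=np.array([np.cos(y),np.sin(y),0])
s=np.array([.562,.0173,.0404]); cc=s-u*.0315+[0,0,.0573]; pre=cc-u*.0041+[0,0,.0113]
print('contact',cc,'pre',pre); go(*pre,y)"
```

```text
contact [0.531  0.0118 0.0977] pre [0.5269 0.0111 0.109 ]
at [0.4565 0.1787 0.2066] yaw 0.1692 -> tool d [0.0412 0.1771 0.0976] turn -0.0058
```

```bash
python3 -m creep '[[0.007,0.03,0,-0.006,0],[0.007,0.03,0,0,0],[0.007,0.03,0,0,0],[0.007,0.03,0,0,0],[0.007,0.03,0.01,0,0],[0.006,0.027,0.02,0,0],[0,0,0.03,0,0],[0,0,0.025,0,0],[0,0,0,0,0],[0,0,0,0,0]]' 120; python3 -c "
from h import *
go(.5269,.0111,.109,.175); w=snap('wrist','w7')
print('ring expected px'); 
from fit import proj
print(proj((np.linalg.inv(np.load('pics/w7.npy'))@[.562,.0173,.0404,1])[:3]), proj([.032,.0002,.0571]))
g=cv2.cvtColor(w,cv2.COLOR_BGR2GRAY)[140:200:2,290:350:2]
for i,r in enumerate(g): print(140+2*i,' '.join('%3d'%v for v in r))
"
```

```text
t: 14.4
eef_pos: [0.528, 0.0118, 0.1218]
tool_rot: [-0.0, 0.996, 0.088, -0.0]
contact_force: [-0.1, 0.4, -1.3]
gripper_width: 0.243
grasp_force: 117.4
at [0.528  0.0118 0.1218] yaw 0.1765 -> tool d [-0.0012  0.0005  0.0128] turn 0.0015
ring expected px
[319.5006 159.089 ] [319.0164 169.7982]
140 155 152 155 149 237 239 236 235 238 236 236 235 238 234 235 239 237 235 234 237 236 237 218 204 201 208 178 212 212 213
142 160 160 159 144 237 238 235 236 237 236 235 236 236 235 237 240 238 236 234 237 237 239 215 197 205 207 176 216 215 216
144 163 162 164 141 240 237 235 236 237 236 237 236 233 235 240 237 234 234 236 235 236 239 208 204 210 213 184 217 219 216
146 161 162 162 146 239 235 236 237 237 233 235 235 238 242 246 244 238 240 238 236 234 235 206 207 213 214 179 216 216 217
148 160 164 162 139 237 236 236 237 233 234 240 245 161  84  63  63  82 137 242 242 237 230 208 208 211 215 191 213 214 213
150 162 160 164 136 238 236 238 235 234 243 181  55 146 245 242 240 242 114  49 209 223 206 206 211 215 212 190 213 213 213
152 154 157 158 142 236 238 236 234 239 173  51 236 242 240 235
[... 2212 characters left out ...]
 169 171 181 189 197 199 191 191 188 188 194 193 189 182 206 228 233 230 232 233
190 161 160 161 131 128 138 155 165 170 189 196 200 196 193 190 191 196 202 208 206 204 201 195 193 184 190 225 238 234 236
192 160 132 121 134 135 156 189 196 190 186 188 189 188 189 185 189 187 181 189 191 189 195 202 205 191 190 189 190 228 228
194 160 116 130 133 172 196 187 189 192 195 193 189 189 189 190 189 188 193 195 188 187 188 187 197 212 193 187 190 199 238
196 140 126 145 217 226 218 218 187 189 191 188 189 187 189 185 186 185 187 186 184 188 186 187 186 189 200 202 191 183 230
198 112 191 227 220 217 222 221 185 184 187 185 185 188 189 188 190 187 188 187 187 182 190 190 188 187 185 189 207 196 177
```

The pixel dump shows the ring centred at about (319,158.7), where 159.1 was predicted, and the tip end at (319,170). Now I move to the pre-contact point and approach along the slope's normal.

```bash
python3 -m creep '[[-0.0012,0.0005,0.0128,0,0],[0,0,0,0,0],[0.0027,0,0.0075,0,0],[0,0,0,0,0],[0,0,0,0,0]]'; python3 -c "
from h import *
go(.531,.0118,.0977,.175); w=snap('wrist','w8')
from fit import proj
print(proj((np.linalg.inv(np.load('pics/w8.npy'))@[.562,.0173,.0404,1])[:3]), proj([.032,.0002,.0571]))
g=cv2.cvtColor(w,cv2.COLOR_BGR2GRAY)[144:190:2,296:346:2]
for i,r in enumerate(g): print(144+2*i,' '.join('%3d'%v for v in r))
"
```

```text
t: 14.95
eef_pos: [0.5297, 0.0114, 0.1012]
tool_rot: [-0.0, 0.996, 0.088, -0.0]
contact_force: [-0.2, -0.6, -0.6]
gripper_width: 0.244
grasp_force: 117.4
at [0.5297 0.0114 0.1012] yaw 0.1768 -> tool d [ 0.0013 -0.0002  0.0035] turn 0.0018
[318.4035 167.3011] [319.0167 169.7959]
144 235 238 238 237 236 237 237 236 234 237 236 237 241 238 236 236 237 239 210 212 208 205 205 203 213
146 235 239 236 236 239 237 237 235 237 237 236 237 239 237 235 234 214 216 207 215 209 201 205 205 208
148 237 238 235 238 238 236 235 236 237 237 237 237 239 237 236 237 212 212 212 213 204 205 213 202 217
150 239 236 236 237 238 235 235 235 237 234 238 240 239 238 207 212 210 212 210 206 204 201 211 195 216
152 237 235 238 239 237 236 233 237 234 237 239 240 236 234 211 209 212 215 211 202 207 212 212 190 214
154 236 233 237 237 235 234 235 238 240 248 250 208 245 246 214 210 213 216 205 200 206 213 211 184 211
156 235 238 238 236 234 235 246 177  83  42  69  71  57  49  97 209 216 210 204 203 208 213 214 186 215
158 237 236 237 233 234 242 130  50 189 246 244 241 240 246  91  38 146 209 201 209 206 214 2
[... 870 characters left out ...]
 130  45 112 129 155 169 176 170 177 101 199 208 204 208 208 210 207 190 208
178 235 233 236 238 235 231 239 111 135 147 155 169 175 179 186 183 204 206 209 207 207 205 205 191 215
180 236 232 237 238 237 243 167 111 130 149 160 172 179 179 184 184 172 203 209 207 206 207 212 206 208
182 240 196 189 187 181 171 101 113 136 142 163 163 175 178 186 188 178 175 209 230 208 202 211 201 207
184 240 174 173 172 173 127 106 137 168 160 173 177 176 178 181 186 171 163 238 238 211 212 211 206 208
186 182 178 172 156 150 151 159 165 170 173 176 183 184 183 185 190 186 190 188 189 234 238 231 211 216
188 180 177 137 142 158 163 161 167 172 178 190 197 196 191 188 192 190 189 188 192 185 208 226 232 235
```

```bash
python3 -m creep '[[0.001,0,0.0028,0,0],[0.0007,0,0.0019,0,0],[0,0,0,0,0],[0,0,0,0,0]]'; python3 -m creep '[[0.0008,0,0.0023,0,0],[0,0,0,0,0],[0,0,0,0,0]]';  python3 -m creep '[[0.0008,0,0.0023,0,0],[0,0,0,0,0],[0,0,0,0,0]]'; python3 -c "
from h import *
go(.531,.0118,.0977,.175); w=snap('wrist','w9')
g=cv2.cvtColor(w,cv2.COLOR_BGR2GRAY)[144:200:2,296:346:2]
for i,r in enumerate(g): print(144+2*i,' '.join('%3d'%v for v in r))
"
```

```text
t: 15.4
eef_pos: [0.5313, 0.0116, 0.0966]
tool_rot: [-0.0, 0.996, 0.088, 0.0]
contact_force: [-1.6, 1.1, 1.5]
gripper_width: 0.246
grasp_force: 117.4
t: 15.7
eef_pos: [0.5321, 0.0117, 0.0942]
tool_rot: [0.0, 0.996, 0.088, 0.0]
contact_force: [-0.9, 0.6, 2.9]
gripper_width: 0.243
grasp_force: 117.5
t: 16.0
eef_pos: [0.5329, 0.0119, 0.0919]
tool_rot: [0.0, 0.996, 0.088, -0.0]
contact_force: [-0.8, 0.2, 2.2]
gripper_width: 0.241
grasp_force: 117.5
at [0.5329 0.0119 0.0919] yaw 0.1768 -> tool d [-0.0019 -0.0003 -0.0058] turn 0.0018
144 235 236 236 238 235 235 237 238 237 236 233 237 236 234 237 238 238 236 213 208 213 214 209 209 177
146 235 233 238 237 235 238 236 238 236 234 236 236 234 236 240 239 234 232 209 212 211 210 217 206 175
148 235 235 238 238 236 235 235 236 233 234 235 234 234 239 238 236 237 237 206 209 210 211 212 201 169
150 235 237 237 234 236 238 237 235 232 236 236 234 235 240 237 237 234 238 210 207 208 213 201 199 168
152 235 236 236 234 236 235 237 234 235 237 233 235 238 239 203 204 207 214 208 209 209 204 200 203 168
154 236 236 235 238 237 234 235 236 236 236 23
[... 1645 characters left out ...]
 158 160 167 171 172 178 183 184 183 188 186 188 186 185 204 204 210 167 210
188 240 179 134 139 152 159 161 169 169 176 184 193 196 191 183 185 188 185 191 193 185 189 200 176 210
190 169 128 142 151 164 172 181 195 194 196 191 185 188 191 198 206 210 203 198 197 190 187 189 169 205
192 128 139 154 183 196 186 188 187 184 183 189 189 184 181 183 184 187 187 195 201 208 195 188 188 188
194 135 170 198 191 191 190 191 190 189 187 185 188 190 187 189 187 189 190 188 192 193 205 196 191 184
196 213 228 219 215 187 190 184 187 185 183 184 189 185 187 186 191 185 186 189 186 184 187 197 199 189
198 220 215 219 217 186 189 184 184 189 188 185 186 186 179 185 187 183 184 186 186 185 185 184 190 205
```

```bash
python3 -c "
from h import *
from fit import *
F=[]
for i in range(20):
    eyes.read_camera('side'); F.append(monitor.get_obs()['contact_force'])
F=np.array(F); print(F.mean(0),F.std(0)/4.5)
T=pose();I=np.linalg.inv(T); s=(I@[.562,.0173,.0404,1])[:3]; print('spot tool',s,proj(s))
for th in (.35,.413): 
  for z in (-.034,-.031): 
    p=(th,.0431,-.0014,.0002); print(th,z,pt(p,(0,0,z)),proj(pt(p,(0,0,z))))
"
```

```text
[-1.1757  0.116   2.5287] [0.1181 0.1054 0.0975]
spot tool [ 0.0296 -0.0002  0.0515] [318.3254 175.6608]
0.35 -0.034 [0.025  0.0002 0.0534] [319.0267 182.4926]
0.35 -0.031 [0.024  0.0002 0.0506] [319.0334 185.2987]
0.413 -0.034 [0.0295 0.0002 0.0516] [319.0296 175.7318]
0.413 -0.031 [0.0283 0.0002 0.0489] [319.0363 178.7662]
```

Force suggests more compression than geometry does, so I back off to check the baseline and slope.

```bash
cat > avg.py <<'E'
from h import *
F=[]
for i in range(10):
    eyes.read_camera('side'); F.append(monitor.get_obs()['contact_force'])
T=pose(); F=np.array(F)@T[:3,:3]; print('tcp',T[:3,3],'tool F',F.mean(0),F.std(0)/3,flush=True)
E
python3 -m creep '[[-0.001,0,-0.0028,0,0],[0,0,0,0,0]]' >/dev/null; python3 avg.py
python3 -m creep '[[-0.001,0,-0.0028,0,0],[0,0,0,0,0]]' >/dev/null; python3 avg.py
python3 -m creep '[[-0.0034,0,-0.0094,0,0],[0,0,0,0,0]]' >/dev/null; python3 avg.py
```

```text
tcp [0.5319 0.0117 0.0947] tool F [-0.5351 -0.5951 -1.7059] [0.1233 0.2243 0.1333]
tcp [0.5309 0.0115 0.0975] tool F [-0.0889 -0.3075 -0.5004] [0.0816 0.1703 0.1948]
tcp [0.5275 0.0109 0.1068] tool F [ 0.2055 -0.0662  1.569 ] [0.111  0.1271 0.1886]
```

```bash
cat > tip.py <<'E'
from h import *
T=pose(); g=np.mean([cv2.cvtColor(eyes.read_camera('wrist'),cv2.COLOR_BGR2GRAY).astype(float) for _ in range(3)],0)
print('tcp',T[:3,3],'rows164-180 min over cols314-324:',g[164:181,314:325].min(1).astype(int),flush=True)
E
python3 tip.py
python3 -m creep '[[0.0024,0,0.0066,0,0],[0,0,0,0,0]]' >/dev/null; python3 tip.py
python3 -m creep '[[0.0005,0,0.0014,0,0],[0,0,0,0,0]]' >/dev/null; python3 tip.py
python3 -m creep '[[0.0005,0,0.0014,0,0],[0,0,0,0,0]]' >/dev/null; python3 tip.py
python3 -m creep '[[0.0005,0,0.0014,0,0],[0,0,0,0,0]]' >/dev/null; python3 tip.py; python3 avg.py
```

```text
tcp [0.5275 0.0109 0.1068] rows164-180 min over cols314-324: [201 200 198 200 206 219 110  66  58  44  90 122 129 142 146 147 147]
tcp [0.53   0.0114 0.0997] rows164-180 min over cols314-324: [209 208 210 207 204 202 203 111  72  61  87 117 132 145 143 146 146]
tcp [0.5303 0.0115 0.0988] rows164-180 min over cols314-324: [208 209 206 207 208 206 202 200 110  69 112 123 130 144 144 146 146]
tcp [0.5309 0.0116 0.0974] rows164-180 min over cols314-324: [204 206 206 208 207 206 205 204 200 128 132 124 125 144 142 144 143]
tcp [0.5314 0.0116 0.096 ] rows164-180 min over cols314-324: [152 205 205 206 204 205 205 205 205 194 150 128 124 142 143 145 143]
tcp [0.5314 0.0116 0.0961] tool F [-1.5202 -0.5968 -0.9201] [0.1281 0.1216 0.1313]
```

Image and force agree that the tip is about 5–6 mm in, close to the ring's centre, at a tilt of about 22°. I'm handing in.

```bash
python3 -m creep '[[0,0,0,0,0],[0,0,0,0,0],[0,0,0,0,0]]'; python3 -c "
from station import bot
print(bot.hand_in())"
```

```text
t: 21.5
eef_pos: [0.5314, 0.0116, 0.0961]
tool_rot: [0.0, 0.996, 0.088, 0.0]
contact_force: [-1.0, -0.6, 0.5]
gripper_width: 0.242
grasp_force: 117.5
the job is handed in; nothing more can be done
None
```

I handed the job in at 21.5 s; no verdict came back. By my measurements the carrier is home and released, and the probe is held with its tip about 2 mm from the ring's centre, pushed in 5–7 mm at about 3 N, and within about 2–4° of square.

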